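# Hold a lens barrel in the V-block of the beam checker

### The job

Check a lens barrel on the beam checker: turn the lamp's selector knob clockwise from off until it clicks over to on, then take the lens barrel out of the blue tray and lower it gently, brass end towards the lamp, into the V-block, midway along it. Finish while holding it there: keep your grip on the barrel and keep pressing it down with a steady push of roughly 10 N, so that it bears on both white-lined flanks of the V. Leave the lamp on, and leave the bottle, the reference cell and the screwdriver where they are.

Things in the scene. Friction and masses are not known exactly. Their poses are not given: they have to be found in the camera images.
- bench: beam checker, fixed on the table: aluminium rail 90 x 400 x 12 mm with, in a row along its y axis, a white target card (y = -135 mm, 96 mm high), the V-block (middle) and a grey lamp house (92 x 110 mm, 95 mm high, centre y = +170 mm; its snout ends at y = +93 mm). Origin on the table under the middle of the V; y along the beam towards the lamp, x away from the robot, z up
- v_seat (a point): where the barrel's centre lies when fully seated midway along the V: 64 mm above the table. Axes as bench, y along the groove to the lamp. The dark steel V-block is 58 mm wide, 92 mm long, groove 90 degrees, open upwards, top edges 8 mm below this point; two 20 mm long lands with a 52 mm wide slot between them for the fingers, open to both sides, its floor 34 mm below this point
- near_flank: white plastic liner strips (3 mm thick, 22 mm wide, 20 mm long on each of the two lands) on the flank of the V on the robot's side (-x of the bench). Rigid, fixed to the V-block, and slippery enough that a barrel left loose on one slides down and centres itself in the V. Origin and axes as bench
- far_flank: the same white liner strips on the other flank (+x of the bench). Origin and axes as bench
- lamp_knob (a joint): angle of the lamp's selector knob in rad: 0 = off (start), 1.05 = on (end stop); it grows clockwise seen from above. Snap action: a spring pushes it back to off below 0.52 and on to 1.05 above that; turning it takes about 0.1 N m at first, falling to nothing half-way
- lamp_knob_grip (a point): on the selector knob's axis, at the height to grip its bar, 127 mm above the table. Black bar 42 mm long (along this point's x), 13 mm thick (y); its top 8 mm above this point, the 46 mm wide disc under it 22 mm and the lamp house's top 32 mm below. A white line marks the bar's -x end: it points to a black dot when off, to a yellow dot when on. z up
- lens: lens barrel: rigid black cylinder, 32 mm in diameter, 110 mm long, about 180 g, with a 12 mm wide brass ring at its front end and a thin silver line round the middle. Origin at its centre; y along the barrel to the brass end (it may be rolled about y). It starts level in the rest in the tray, its y within 0.6 rad of the bench's y
- lens_front (a point): centre of the brass-ringed front face of the barrel, 55 mm from its centre along its y
- tray: blue tray 250 x 210 x 42 mm, walls 4 mm, fixed, origin under its centre. Two grey foam saddles at y = -38 and +38 mm (22 mm wide along y, 70 mm along x) carry the barrel along the tray's y, its axis 32 mm above the table; their cheeks reach 30 mm above the table. Between them 54 mm of free floor, 4 mm above the table, for the fingers
- cleaner: bystander: white bottle, 38 mm in diameter, 85 mm high, loose; origin under its centre
- ref_cell: bystander: reference cell, an aluminium block 66 x 56 x 16 mm with a dark blue top, loose; origin under its centre
- driver: bystander: screwdriver with orange handle, 150 mm long, loose, lying on the table
Things that resemble listed ones, but are neither listed nor needed, are in the scene too. Several things have the shape of the lens; the one meant has the colours described above.

How it is judged:
By the outcome, as a careful person would: the job done as asked, in the order asked, and still so for the second after the job is handed in, while the arm keeps its last pose, push and grip.
It also fails if it takes over 58 s, if anything falls off the work surface, if the arm or the gripper's body presses on something with over 40 N, if the wrist force passes 120 N, or if a joint passes its speed limit or range.

### The arm

A 7-joint arm with a two-finger parallel gripper is mounted at the origin on the work surface. World frame = base frame: x ahead of the robot, y to its left, z up, the work surface at z = 0. Lengths are in mm, angles in rad, forces in N, time in s.
With the tool pointing down it reaches from about 400 to 875 mm from the base axis. Payload 4.4 kg.
Tool frame: the origin (TCP) lies midway between the tips of the shut fingers; the grasp point (between the pads) lies 19 mm behind it; z points along the fingers, y is the line along which they close (so a half turn about z gives the same grasp; the last joint's range is limited). The gripper opens to 85 mm and grips with 20 to 120 N. Pads are 22 mm wide; open, the fingers measure 114 mm over their backs; the gripper's body (76 mm by 85 mm) begins 54 mm behind the grasp point. The pads swing forward as they close: fully open they stand 13 mm farther back than shut.
Start: joints at [-1.416, 0.628, 0.038, 1.517, -0.027, 0.996, -0.02], TCP at [142.331, 634.239, 231.313] pointing down, gripper open.
Joint ranges: [-3.06, 3.06], [-0.37, 2.12], [-1.25, 1.32], [0.18, 2.47], [-1.1, 4.24], [0.23, 1.98], [-2.94, 2.94]. Speed limits (rad/s): [2.57, 2.57, 3.14, 3.14, 3.14, 3.14, 3.14].

### API

Orientations are given as [roll, pitch, yaw] about the fixed x, y, z axes, in that order (R = Rz(yaw) Ry(pitch) Rx(roll)).
In Python, from cell import ctrl, get_image, get_calibration gives the robot as it stands.
- The arm moves only by the shell command python3 -m creep 'ROWS'. ROWS is JSON, a list of rows, each an object of numbers: "dx", "dy", "dz": the shift along the world's x, y, z normalised to -1 to 1, where 1 is 0.4 m; "rx", "ry", "rz": the turn, a rotation vector about the world's x, y, z normalised to -1 to 1, where 1 is 2 pi rad; "grip": the closure, from -1 (fully open) to 1 (shut). A call has exactly 5 rows; each row is the pose to reach, as a shift and turn from the pose commanded when the call began, turning the shorter way round; what a row does not reach only later rows make up. A row lasts 1/8 s, in which the tool goes at most 62.5 mm and 10.7 degrees, less where a joint would pass 70% of its speed; a pose out of reach is approached as far as the arm can. A call with a number of a shift or a turn outside -1 to 1 is refused whole. A call with a gripper value outside its range is refused whole. The fingers move at their own pace and stop on an object; the grip force is fixed at half the most. Time passes only in rows, so rows that repeat a pose let the fingers close, or fill a call up. It gives the time, the measured TCP pose, the force, the opening and the grip force at its end, in the units of the state.
- ctrl.read_state(): the state, without advancing time (a new reading comes with each control period).
- get_image(name): name is "side" or "top" or "wrist"; returns the picture (384x512x3 uint8, red, green, blue); there is no depth.
- get_calibration(name): a dict with "mtx" (3x3 intrinsics, pixels), "world_from_camera" (4x4, takes a point from camera to world coordinates). Camera axes: x right, y down, z forward; pixel columns grow to the right and rows downward; lengths in mm; the calibration is good to about 2 mm. A picture is of the moment at which its call begins: read the wrist's pose just before it. get_calibration takes no time and is no camera call; for the wrist camera it gives the pose at the moment of the call.
- ctrl.finish_job(): hands the job in; it is judged then, once.
The state is a dict: "clock": time; "qpos": joint angles; "qd": joint speeds; "tau": joint torques, N m; "eef_pos": TCP position; "tool_rot": TCP orientation; "force": force on the tool from outside, world axes, zero at the start; "torque": the same for the moment, N m; "width": finger opening in mm; "gripper_force": force on a finger pad.
Only numpy, scipy, OpenCV 4.12 (cv2) and the standard library are available. Lean on these libraries where they do the work, as an engineer would, in place of code of your own. Each camera call takes 0.05 s, during which the arm holds its last target. There are 200 camera calls.

## Working session

There is one attempt and no reset: what is moved stays moved. The work goes in short steps, Python scripts to look and compute and a shell command to move; the robot and the scene stay as the last step left them, time stands still between calls to the robot, and variables do not carry over. Pictures are saved under pics/ and viewed, at most 10 in all, crops included, and the job is handed in when it is done.

```bash
mkdir -p pics; ls
python3 - <<'E'
from cell import ctrl,get_image,get_calibration
import cv2,numpy as np
s=ctrl.read_state();print(s)
for n in("top","side","wrist"):
    im=get_image(n);cv2.imwrite(f"pics/{n}0.png",im[:,:,::-1]);c=get_calibration(n);print(n,np.round(c["mtx"],1).tolist(),np.round(c["world_from_camera"],3).tolist())
E
```

```text
pics
{'clock': 0.0, 'qpos': array([-1.41579692,  0.62933611,  0.03843714,  1.51841105, -0.02698325,
        0.9963233 , -0.02000847]), 'qd': array([-0.00063667, -0.00018442,  0.00132793,  0.00153051, -0.00053543,
        0.00081376, -0.00016993]), 'tau': array([-8.91570210e-06, -5.63396502e+01,  1.22627556e+00, -1.93442774e+01,
        1.10446976e-02,  1.05427866e-02, -5.62627331e-07]), 'eef_pos': array([142.18745681, 633.58427521, 230.38175475]), 'tool_rot': array([-3.13963313e+00,  3.77152589e-05,  2.92079685e+00]), 'force': array([ 0.14972849, -0.64014226, -0.42389932]), 'torque': array([ 0.0428911 ,  0.05258511, -0.02688866]), 'gripper_force': 0.0, 'width': 85.2880724642513}
top [[409.7, 0.0, 250.5], [0.0, 409.7, 184.3], [0.0, 0.0, 1.0]] [[-0.012, -0.981, 0.196, 259.241], [-1.0, 0.015, 0.013, -28.435], [-0.015, -0.195, -0.981, 1198.265], [0.0, 0.0, 0.0, 1.0]]
side [[382.5, 0.0, 259.3], [0.0, 382.5, 191.1], [0.0, 0.0, 1.0]] [[-0.973, -0.183, 0.144, 341.94], [-0.233, 0.766, -0.599, 553.387], [-0.001, -0.616, -0.788, 829.525], [0.0, 0.0, 0.0, 1.0]]
wrist [[325.5, 0.0, 253.0], [0.0, 325.5, 188.2], [0.0, 0.0, 1.0]] [[0.218, 0.924, 0.314, 61.265], [0.976, -0.207, -0.071, 651.99], [-0.0, 0.322, -0.947, 373.38], [0.0, 0.0, 0.0, 1.0]]
```

View pics/top0.png

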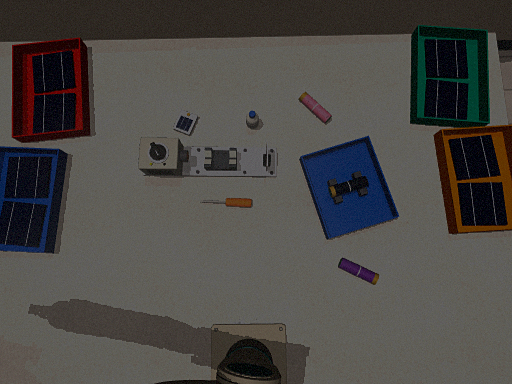

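View pics/side0.png

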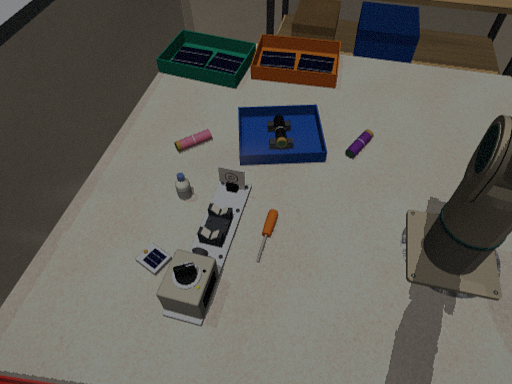

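The top view shows the lamp house at about (160,155), its knob at (157,152), the V-block at (220,158) and the target card at (270,158). The lens is in the blue tray at about (350,187), with its brass end at (334,190) facing the lamp. The side view agrees: knob (187,272), V-block (215,226), lens (281,130). Next I'll enlarge both views to get exact pixels.

Run:
```python
import cv2,numpy as np
t=cv2.imread("pics/top0.png");s=cv2.imread("pics/side0.png")
def crop(im,x,y,w,h,k): 
    return cv2.resize(cv2.convertScaleAbs(im[y:y+h,x:x+w],alpha=1.6,beta=20),None,fx=k,fy=k,interpolation=cv2.INTER_CUBIC)
a=crop(t,130,130,160,60,5)   # 800x300
b=crop(s,150,160,110,60*1,5); c=crop(s,150,160,1,1,1)
o=np.zeros((600,800,3),np.uint8);o[:300]=a
o[300:600,:400]=crop(s,150,245,80,60,5); o[300:600,400:800]=crop(s,185,190,80,60,5)
cv2.imwrite("pics/c1.png",o)
```

```text
(no output)
```

View pics/c1.png

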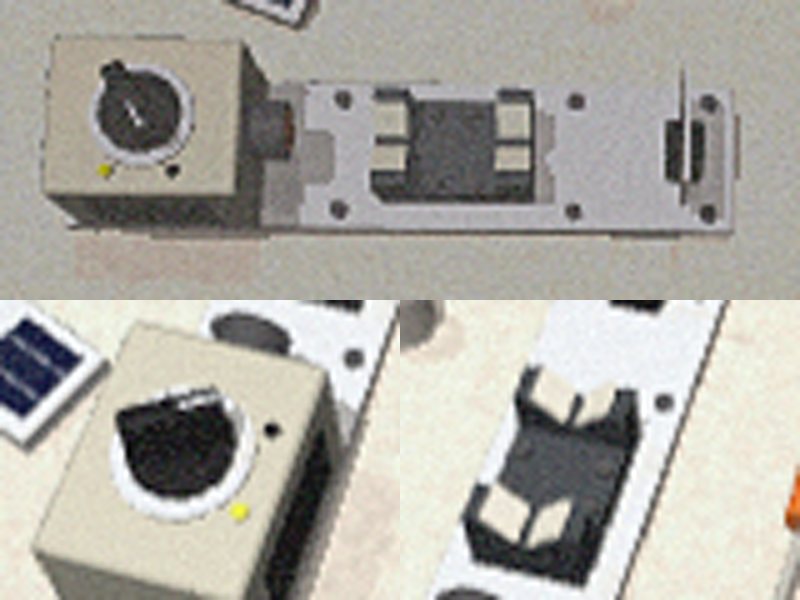

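The enlargement shows the knob disc at top (158,153), its white line pointing at the black dot (164,164), and the yellow dot at (151,164). The V lands are near top (208,156) and (233,156). I'll triangulate these roughly, then move the wrist camera in for close views.

```bash
cat > h.py <<'E'
import cv2,numpy as np
from cell import ctrl,get_image,get_calibration
from scipy.spatial.transform import Rotation as R
def ray(c,p):
    T=np.array(c["world_from_camera"]);d=T[:3,:3]@np.linalg.solve(c["mtx"],[p[0],p[1],1.]);return T[:3,3],d/np.linalg.norm(d)
def plane(c,p,z):
    o,d=ray(c,p);return o+d*(z-o[2])/d[2]
def tri(*cp):
    A=np.zeros((3,3));b=np.zeros(3);L=[]
    for c,p in cp:
        o,d=ray(c,p);P=np.eye(3)-np.outer(d,d);A+=P;b+=P@o;L.append((o,P))
    x=np.linalg.solve(A,b);return x,max(np.linalg.norm(P@(x-o)) for o,P in L)
E
python3 - <<'E'
from h import *
ct=get_calibration("top");cs=get_calibration("side")
np.set_printoptions(precision=1,suppress=True)
def T(n,a,b): print(n,*tri((ct,a),(cs,b)))
f=lambda x,y:(130+x/5,130+y/5)
g=lambda x,y:(150+x/5,245+(y-300)/5)
k=lambda x,y:(185+(x-400)/5,190+(y-300)/5)
T("black dot",f(173,170),g(272,430));T("yellow",f(105,170),g(240,511))
T("disc",f(143,115),g(185,455))
T("far top lamp-land V bottom",f(391,140),k(525,545));T("V bottom card land",f(515,138),k(575,425))
for n,c in(("top",ct),("side",cs)):
    im=cv2.imread(f"pics/{n}0.png");h=cv2.cvtColor(im,cv2.COLOR_BGR2HSV)
    m=cv2.inRange(h,(15,90,90),(32,255,255));_,l,st,ce=cv2.connectedComponentsWithStats(m)
    print(n,[(ce[i],st[i,4]) for i in range(1,len(st)) if st[i,4]>4])
im=cv2.imread("pics/wrist0.png")
for z,p in((105,f(143,115)),(127,f(125,97))): print(plane(ct,p,z))
print("lens",plane(ct,(349,187),32))
E
```

```text
black dot [541.5 225.6  88.8] 0.6534575792507383
yellow [542.2 263.6  89.6] 0.3706875163021716
disc [574.2 244.   86.5] 0.7860585041697532
far top lamp-land V bottom [574.2 111.4  21.7] 1.3698424009700962
V bottom card land [572.7  37.7  21.9] 2.767175127541759
top [(array([303.2,  94.8]), np.int32(12)), (array([188. , 113.8]), np.int32(5)), (array([497.5, 125.3]), np.int32(15)), (array([477.5, 127. ]), np.int32(8)), (array([453.5, 128.2]), np.int32(19)), (array([483.2, 133.7]), np.int32(10)), (array([483.3, 184.4]), np.int32(1580)), (array([452.9, 136.1]), np.int32(23)), (array([466. , 135.4]), np.int32(8)), (array([472.4, 134.7]), np.int32(7)), (array([332.8, 190.2]), np.int32(17)), (array([228.1, 201. ]), np.int32(7)), (array([241.9, 201.9]), np.int32(35)), (array([375.4, 279.1]), np.int32(13))]
side [(array([439.,   0.]), np.int32(9)), (array([485.8,   2.3]), np.int32(322)), (array([281.5,  23.1]), np.int32(28)), (array([261.8,  33.6]), np.int32(5)), (array([284.8,  35.4]), np.int32(5)), (array([339.9,  46. ]), np.int32(7)), (array([277.7,  49.7]), np.int32(10)), (array([286.8,  50.4]), np.int32(5)), (array([298. ,  52.8]), np.int32(12)), (array([345.9,  52.7]), np.int32(34)), (array([316.1,  53.6]), np.int32(8)), (array([323.3,  54.4]), np.int32(7)), (array([334.2,  59. ]), np.int32(22)), (array([297.3,  58.9]), np.int32(7)), (array([453. ,  66.7]), np.int32(177)), (array([295.5,  66.7]), np.int32(6)), (array([333.8,  72.2]), np.int32(11)), (array([369.2, 131.8]), np.int32(18)), (array([281.1, 138.7]), np.int32(20)), (array([177.9, 143.8]), np.int32(24)), (array([145.2, 251. ]), np.int32(10)), (array([197.5, 286.8]), np.int32(10))]
[569.8 239.5 105. ]
[573.8 244.3 127. ]
lens [ 479.7 -297.8   32. ]
```

```bash
P='{"dx":0.54,"dy":-0.6,"dz":0.2,"rz":0.036,"grip":-1}'; python3 -m creep '[{"dx":0.54,"dy":-0.6,"dz":0.2,"rz":0.036,"grip":-1},{"dx":0.54,"dy":-0.6,"dz":0.2,"rz":0.036,"grip":-1},{"dx":0.54,"dy":-0.6,"dz":0.2,"rz":0.036,"grip":-1},{"dx":0.54,"dy":-0.6,"dz":0.2,"rz":0.036,"grip":-1},{"dx":0.54,"dy":-0.6,"dz":0.2,"rz":0.036,"grip":-1}]'
```

```text
$[0]: bad value
```

```bash
python3 -m creep '[{"dx":0.54,"dy":-0.6,"dz":0.2,"rx":0,"ry":0,"rz":0.036,"grip":-1},{"dx":0.54,"dy":-0.6,"dz":0.2,"rx":0,"ry":0,"rz":0.036,"grip":-1},{"dx":0.54,"dy":-0.6,"dz":0.2,"rx":0,"ry":0,"rz":0.036,"grip":-1},{"dx":0.54,"dy":-0.6,"dz":0.2,"rx":0,"ry":0,"rz":0.036,"grip":-1},{"dx":0.54,"dy":-0.6,"dz":0.2,"rx":0,"ry":0,"rz":0.036,"grip":-1}]'
```

```text
clock: 0.78
eef_pos: [346.4, 407.0, 306.9]
tool_rot: [-3.142, 0.0, -3.136]
force: [1.0, 0.3, 0.2]
width: 85.4
gripper_force: 0.0
```

```bash
python3 -m creep '[{"dx":0.5,"dy":-0.5,"dz":0,"rx":0,"ry":0,"rz":0,"grip":-1},{"dx":0.5,"dy":-0.5,"dz":0,"rx":0,"ry":0,"rz":0,"grip":-1},{"dx":0.5,"dy":-0.5,"dz":0,"rx":0,"ry":0,"rz":0,"grip":-1},{"dx":0.5,"dy":-0.5,"dz":0,"rx":0,"ry":0,"rz":0,"grip":-1},{"dx":0.5,"dy":-0.5,"dz":0,"rx":0,"ry":0,"rz":0,"grip":-1}]'
cat >> h.py <<'E'
import pickle
def snap(n):
    s=ctrl.read_state();c=get_calibration("wrist");im=get_image("wrist")[:,:,::-1].copy()
    cv2.imwrite(f"pics/{n}.png",im);pickle.dump(c,open(f"pics/{n}.pkl","wb"));print(n,s["clock"],s["eef_pos"],s["tool_rot"]);return im
def load(n): return cv2.imread(f"pics/{n}.png"),pickle.load(open(f"pics/{n}.pkl","rb"))
E
python3 -c "
from h import *
im=snap('w1');im=cv2.convertScaleAbs(im,alpha=1.4,beta=15);cv2.imwrite('pics/w1v.png',cv2.resize(im,(800,600),interpolation=cv2.INTER_CUBIC))"
```

```text
clock: 1.4
eef_pos: [547.5, 204.7, 306.2]
tool_rot: [-3.14, 0.0, -3.141]
force: [-0.3, 1.3, -0.0]
width: 85.1
gripper_force: 0.0
w1 1.4 [547.47346302 204.73177134 306.19490019] [-3.13978835e+00  4.99528382e-04 -3.14110328e+00]
```

View pics/w1v.png

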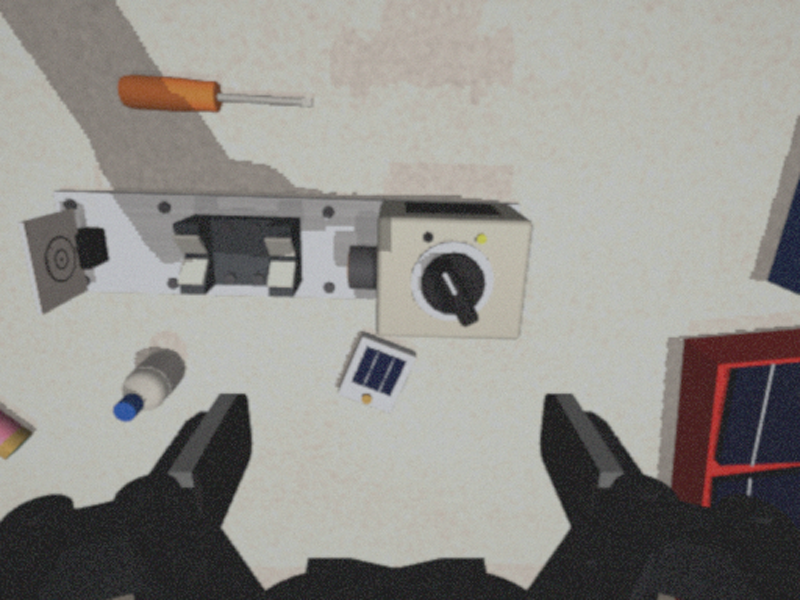

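The wrist view (800x600 scale) shows the knob at about (453,285), the black dot at (428,237), the yellow dot at (481,238) and the V grooves at (190,258) and (283,258). I'll measure from this view and work out an approach for a second, closer one.

```bash
cat >> h.py <<'E'
def blob(im,lo,hi,roi=None,k=1):
    h=cv2.cvtColor(im,cv2.COLOR_BGR2HSV);m=cv2.inRange(h,lo,hi)
    if roi: z=np.zeros_like(m);x0,y0,x1,y1=[int(v) for v in roi];z[y0:y1,x0:x1]=m[y0:y1,x0:x1];m=z
    n,l,st,ce=cv2.connectedComponentsWithStats(m);o=np.argsort(-st[1:,4])[:k]+1
    return [(ce[i],st[i,4],np.argwhere(l==i)[:,::-1].astype(np.float32)) for i in o]
E
python3 - <<'E'
from h import *
np.set_printoptions(precision=1,suppress=True)
im,c=load("w1");s=1/1.5625
y=blob(im,(20,100,80),(35,255,255),(295,140,320,165))[0];b=blob(im,(0,0,0),(180,255,80),(265,143,285,160))[0]
print(y[:2],b[:2]); py=plane(c,y[0],95);pb=plane(c,b[0],95);print(py,pb,np.degrees(np.arctan2(-(py-pb)[0],(py-pb)[1])))
d=blob(im,(0,0,0),(180,255,70),(255,150,320,215))[0];(e,ax,an)=cv2.minAreaRect(d[2]);print("dark",d[:2],e,ax)
print("disc105",plane(c,(453*s,285*s),105),"bar ends135",plane(c,(446*s,277*s),135),plane(c,(469*s,322*s),135))
for p in((190,258),(283,258)): print("Vbot~25",plane(c,(p[0]*s,p[1]*s),30))
E
```

```text
(array([307.7, 152.4]), np.int32(29)) (array([273.5, 151.4]), np.int32(33))
[543.  265.2  95. ] [541.9 227.3  95. ] -1.6615962676433418
dark (array([290.2, 182.6]), np.int32(1320)) (291.4961242675781, 182.0565643310547) (45.53041076660156, 39.446170806884766)
disc105 [574.7 245.7 105. ] bar ends135 [559.7 237.4 135. ] [590.9 253.7 135. ]
Vbot~25 [575.   30.1  30. ]
Vbot~25 [574.9 109.2  30. ]
```

```bash
python3 -m creep '[{"dx":0.042,"dy":0.129,"dz":-0.26,"rx":0,"ry":0,"rz":0.081,"grip":-1},{"dx":0.042,"dy":0.129,"dz":-0.26,"rx":0,"ry":0,"rz":0.081,"grip":-1},{"dx":0.042,"dy":0.129,"dz":-0.26,"rx":0,"ry":0,"rz":0.081,"grip":-1},{"dx":0.042,"dy":0.129,"dz":-0.26,"rx":0,"ry":0,"rz":0.081,"grip":-1},{"dx":0.042,"dy":0.129,"dz":-0.26,"rx":0,"ry":0,"rz":0.081,"grip":-1}]'
python3 -c "
from h import *
im=snap('w2');im=cv2.convertScaleAbs(im,alpha=1.4,beta=15);cv2.imwrite('pics/w2v.png',cv2.resize(im,(800,600),interpolation=cv2.INTER_CUBIC))"
```

```text
clock: 2.08
eef_pos: [562.4, 260.2, 203.1]
tool_rot: [-3.141, 0.001, -2.63]
force: [0.8, 0.4, -0.6]
width: 85.4
gripper_force: 0.0
w2 2.075 [562.43000371 260.2038998  203.12056274] [-3.14132535e+00  1.07608268e-03 -2.63007849e+00]
```

View pics/w2v.png

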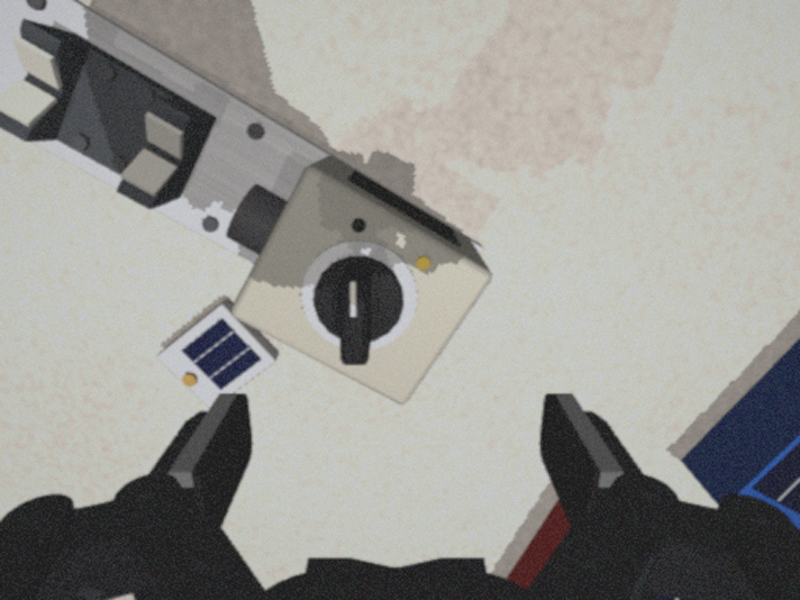

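The knob bar stands vertical at about (353,310), so it is aligned with the tool. The black dot is at (358,225) and the yellow dot at (424,264). Now I'll triangulate between w1 and w2.

Run:
```python
from h import *
np.set_printoptions(precision=1,suppress=True)
(a,ca),(b,cb)=load("w1"),load("w2");s=1/1.5625
y2=blob(b,(18,100,60),(35,255,255),(260,160,285,180))[0];k2=blob(b,(0,0,0),(180,255,70),(222,136,238,152))[0]
print(y2[:2],k2[:2])
y,e1=tri((ca,(307.7,152.4)),(cb,y2[0]));k,e2=tri((ca,(273.5,151.4)),(cb,k2[0]));print("yellow",y,e1,"black",k,e2)
print("disc",tri((ca,(453*s,284*s)),(cb,(359*s,299*s))))
print("bar outer end",tri((ca,(469*s,322*s)),(cb,(355*s,363*s))))
# white line
for im,c,r in((a,ca,(282,170,296,192)),(b,cb,(218,178,234,206))):
    w=blob(im,(0,0,110),(180,90,255),r)[0];l=cv2.fitLine(w[2],cv2.DIST_L2,0,.01,.01).ravel();p=w[2]@l[:2]
    q0=w[2][p.argmin()];q1=w[2][p.argmax()];P0,P1=plane(c,q0,135),plane(c,q1,135);print("line",w[1],q0,q1,P0,P1,np.degrees(np.arctan2(*(P1-P0)[1::-1])))
    print("w centre",w[0],plane(c,w[0],135))
```

```text
(array([270.5, 168. ]), np.int32(60)) (array([229.1, 143.7]), np.int32(91))
yellow [539.9 262.8 108.9] 0.00033467223344793427 black [542.2 227.5  93.5] 0.09451528132958208
disc (array([583.7, 249. ,  73.9]), np.float64(0.3975962783844852))
bar outer end (array([589.9, 254.1, 137.1]), np.float64(0.6955380008256904))
line 19 [284. 176.] [290. 187.] [558.3 235.9 135. ] [570.  242.4 135. ] 29.034560603060466
w centre [287.3 180.9] [563.5 239.4 135. ]
line 25 [225. 189.] [226. 202.] [562.5 238.4 135. ] [570.7 243.5 135. ] 31.911829422284395
w centre [225.5 196. ] [566.9 241.1 135. ]
```

```bash
python3 -m creep '[{"dx":0.027,"dy":-0.039,"dz":-0.08,"rx":0,"ry":0,"rz":0,"grip":-1},{"dx":0.027,"dy":-0.039,"dz":-0.18,"rx":0,"ry":0,"rz":0,"grip":-1},{"dx":0.027,"dy":-0.039,"dz":-0.228,"rx":0,"ry":0,"rz":0,"grip":-1},{"dx":0.027,"dy":-0.039,"dz":-0.228,"rx":0,"ry":0,"rz":0,"grip":-1},{"dx":0.027,"dy":-0.039,"dz":-0.228,"rx":0,"ry":0,"rz":0,"grip":0.3}]'
```

```text
clock: 2.75
eef_pos: [573.8, 245.2, 112.7]
tool_rot: [-3.141, 0.002, -2.628]
force: [0.3, 0.1, 0.3]
width: 69.5
gripper_force: 0.0
```

```bash
python3 -m creep '[{"dx":0,"dy":0,"dz":0,"rx":0,"ry":0,"rz":0,"grip":1},{"dx":0,"dy":0,"dz":0,"rx":0,"ry":0,"rz":0,"grip":1},{"dx":0,"dy":0,"dz":0,"rx":0,"ry":0,"rz":0,"grip":1},{"dx":0,"dy":0,"dz":0,"rx":0,"ry":0,"rz":0,"grip":1},{"dx":0,"dy":0,"dz":0,"rx":0,"ry":0,"rz":0,"grip":1}]'; python3 -c "
from h import *
s=ctrl.read_state();print(s['force'],s['torque'],s['tool_rot'])"
```

```text
clock: 3.38
eef_pos: [573.3, 244.5, 111.9]
tool_rot: [-3.141, 0.001, -2.629]
force: [-0.3, -0.8, 5.9]
width: 11.6
gripper_force: 59.4
[-0.34893978 -0.8260906   5.85173598] [-0.2792428   0.21254828 -0.41568361] [-3.14136530e+00  7.11779478e-04 -2.62870507e+00]
```

```bash
python3 -m creep '[{"dx":0,"dy":0,"dz":0,"rx":0,"ry":0,"rz":-0.028,"grip":1},{"dx":0,"dy":0,"dz":0,"rx":0,"ry":0,"rz":-0.056,"grip":1},{"dx":0,"dy":0,"dz":0,"rx":0,"ry":0,"rz":-0.084,"grip":1},{"dx":0,"dy":0,"dz":0,"rx":0,"ry":0,"rz":-0.112,"grip":1},{"dx":0,"dy":0,"dz":0,"rx":0,"ry":0,"rz":-0.14,"grip":1}]';  python3 -c "
from h import *
s=ctrl.read_state();print(s['force'],s['torque'],s['tool_rot'])"
python3 -m creep '[{"dx":0,"dy":0,"dz":0,"rx":0,"ry":0,"rz":-0.015,"grip":1},{"dx":0,"dy":0,"dz":0,"rx":0,"ry":0,"rz":-0.024,"grip":1},{"dx":0,"dy":0,"dz":0,"rx":0,"ry":0,"rz":-0.03,"grip":1},{"dx":0,"dy":0,"dz":0,"rx":0,"ry":0,"rz":-0.03,"grip":1},{"dx":0,"dy":0,"dz":0,"rx":0,"ry":0,"rz":-0.03,"grip":1}]';  python3 -c "
from h import *
s=ctrl.read_state();print(s['force'],s['torque'],s['tool_rot'])"
```

```text
clock: 4.0
eef_pos: [573.2, 245.8, 112.0]
tool_rot: [3.14, 0.001, 2.771]
force: [-0.7, 0.7, 2.9]
width: 11.8
gripper_force: 58.8
[-0.71137988  0.66844662  2.90832766] [ 0.28969048  0.04205296 -0.05954496] [3.13966082e+00 5.99551326e-04 2.77133357e+00]
clock: 4.62
eef_pos: [573.4, 246.0, 111.9]
tool_rot: [3.139, 0.0, 2.59]
force: [-0.4, 1.4, 5.3]
width: 11.8
gripper_force: 59.0
[-0.39695422  1.42391613  5.29383539] [0.33173451 0.03571755 0.18299013] [3.13944253e+00 4.75890398e-04 2.58967249e+00]
```

```bash
python3 -m creep '[{"dx":0,"dy":0,"dz":0,"rx":0,"ry":0,"rz":0,"grip":-1},{"dx":0,"dy":0,"dz":0,"rx":0,"ry":0,"rz":0,"grip":-1},{"dx":0,"dy":0,"dz":0.1,"rx":0,"ry":0,"rz":0,"grip":-1},{"dx":0,"dy":0,"dz":0.25,"rx":0,"ry":0,"rz":0,"grip":-1},{"dx":-0.05,"dy":-0.12,"dz":0.4,"rx":0,"ry":0,"rz":-0.03,"grip":-1}]'; python3 -c "
from h import *
im=snap('w3')"
```

```text
clock: 5.25
eef_pos: [557.8, 209.8, 260.2]
tool_rot: [3.138, -0.0, 2.401]
force: [0.1, -0.7, 1.0]
width: 85.9
gripper_force: 0.0
w3 5.25 [557.79348302 209.80513921 260.17675726] [ 3.13823918e+00 -2.59706791e-04  2.40059888e+00]
```

```bash
python3 - <<'E'
from h import *
np.set_printoptions(precision=1,suppress=True)
im,c=load("w3");T=np.array(c["world_from_camera"]);W=np.linalg.inv(T)
def proj(p): q=W[:3,:3]@p+W[:3,3];q=c["mtx"]@q;return q[:2]/q[2]
u=proj([573.2,245,135]);print(u);r=(u[0]-25,u[1]-25,u[0]+25,u[1]+25)
for w in blob(im,(0,0,100),(180,110,255),r,4):
    q=plane(c,w[0],135);print(w[:2],q,np.degrees(np.arctan2(*(np.array([573.2,245])-q[:2])[::-1])))
d=blob(im,(0,0,0),(180,255,70),r)[0];print(d[:2])
E
python3 -m creep '[{"dx":-0.04,"dy":-0.15,"dz":0,"rx":0,"ry":0,"rz":-0.025,"grip":-1},{"dx":-0.08,"dy":-0.3,"dz":0,"rx":0,"ry":0,"rz":-0.05,"grip":-1},{"dx":-0.12,"dy":-0.45,"dz":0,"rx":0,"ry":0,"rz":-0.075,"grip":-1},{"dx":-0.16,"dy":-0.6,"dz":0,"rx":0,"ry":0,"rz":-0.1,"grip":-1},{"dx":-0.19,"dy":-0.75,"dz":0,"rx":0,"ry":0,"rz":-0.125,"grip":-1}]'
```

```text
[295.2 165.4]
(array([314.2, 170.6]), np.int32(402)) [587.7 254.1 135. ] -147.87776034482584
(array([278.3, 183.1]), np.int32(248)) [575.4 224.1 135. ] 95.94075531146763
(array([294.4, 152.2]), np.int32(54)) [564.  251.9 135. ] -36.91721212660783
(array([271.4, 141.8]), np.int32(19)) [544.4 243.5 135. ] 3.0259060967949387
(array([292.4, 160.7]), np.int32(1679))
clock: 5.92
eef_pos: [480.0, -94.9, 258.4]
tool_rot: [-3.141, -0.0, 1.61]
force: [1.1, -0.4, -0.9]
width: 85.6
gripper_force: 0.0
```

```bash
python3 -m creep '[{"dx":0,"dy":-0.15,"dz":0,"rx":0,"ry":0,"rz":0,"grip":-1},{"dx":0,"dy":-0.3,"dz":0,"rx":0,"ry":0,"rz":0,"grip":-1},{"dx":0,"dy":-0.4,"dz":0,"rx":0,"ry":0,"rz":0,"grip":-1},{"dx":0,"dy":-0.4,"dz":0,"rx":0,"ry":0,"rz":0,"grip":-1},{"dx":0,"dy":-0.4,"dz":0,"rx":0,"ry":0,"rz":0,"grip":-1}]'; python3 -c "
from h import *
im=snap('w4');im=cv2.convertScaleAbs(im,alpha=1.6,beta=20);cv2.imwrite('pics/w4v.png',cv2.resize(im,(800,600),interpolation=cv2.INTER_CUBIC))"
```

```text
clock: 6.55
eef_pos: [480.8, -252.2, 257.9]
tool_rot: [-3.141, -0.001, 1.615]
force: [1.1, 1.1, 0.3]
width: 85.5
gripper_force: 0.0
w4 6.55 [ 480.81270782 -252.22389451  257.92054095] [-3.14059797e+00 -1.30819972e-03  1.61511235e+00]
```

View pics/w4v.png

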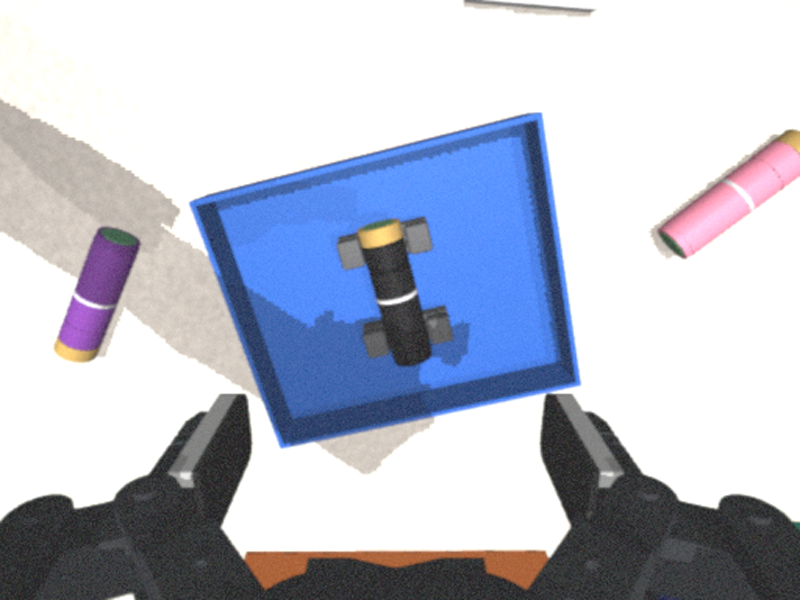

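The lens lies in the saddles with its brass end at (381,233), the silver line at (397,298) and its rear end at (412,360); the brass faces +y. I'll compute its pose and then take a lower second view.

```bash
cat >> h.py <<'E'
def lens(im,c,roi,v=75):
    # silver-line extremes, brass blob, dark axis line
    s=blob(im,(0,0,95),(180,70,255),roi)[0];P=s[2]
    e=(P[P[:,0].argmin()]+P[P[:,0].argmax()])/2
    b=blob(im,(12,80,60),(35,255,255),roi)[0]
    (rc,ax,an)=cv2.minAreaRect(b[2])
    return e,s[1],b[0],b[1],rc
E
python3 - <<'E'
from h import *
np.set_printoptions(precision=1,suppress=True)
im,c=load("w4");e,n,b,m,rc=lens(im,c,(225,135,285,240));print(e,n,b,m,rc)
p=plane(c,e,32);q=plane(c,b,34);print(p,q,np.degrees(np.arctan2(*(q-p)[1::-1])))
ct=get_calibration("top");cs=get_calibration("side")
print(tri((ct,(332.8,190.2)),(cs,(281.1,138.7))), tri((c,b),(cs,(281.1,138.7))),tri((c,b),(ct,(332.8,190.2))))
E
```

```text
[253.5 189. ] 77 [243.2 150.5] 342 (243.12693786621094, 150.4653778076172)
[ 483.3 -294.8   32. ] [ 469.3 -248.2   34. ] 106.64203190366771
(array([ 469.3, -248.6,   42.7]), np.float64(0.31930434723558215)) (array([ 469.4, -245.8,   45.5]), np.float64(0.18212930888254852)) (array([ 469.5, -248.2,   39. ]), np.float64(1.0751571193553586))
```

```bash
python3 -m creep '[{"dx":0.006,"dy":-0.106,"dz":-0.14,"rx":0,"ry":0,"rz":0.025,"grip":-1},{"dx":0.006,"dy":-0.106,"dz":-0.27,"rx":0,"ry":0,"rz":0.039,"grip":-1},{"dx":0.006,"dy":-0.106,"dz":-0.27,"rx":0,"ry":0,"rz":0.039,"grip":-1},{"dx":0.006,"dy":-0.106,"dz":-0.27,"rx":0,"ry":0,"rz":0.039,"grip":-1},{"dx":0.006,"dy":-0.106,"dz":-0.27,"rx":0,"ry":0,"rz":0.039,"grip":-1}]'; python3 -c "
from h import *
im=snap('w5');im=cv2.convertScaleAbs(im,alpha=1.6,beta=20);cv2.imwrite('pics/w5v.png',cv2.resize(im,(800,600),interpolation=cv2.INTER_CUBIC))"
```

```text
clock: 7.22
eef_pos: [485.2, -295.4, 152.9]
tool_rot: [3.138, 0.003, 1.861]
force: [-0.6, 0.4, 0.5]
width: 85.3
gripper_force: 0.0
w5 7.225 [ 485.21321153 -295.39975923  152.93657769] [3.13845422e+00 2.78430071e-03 1.86066515e+00]
```

View pics/w5v.png

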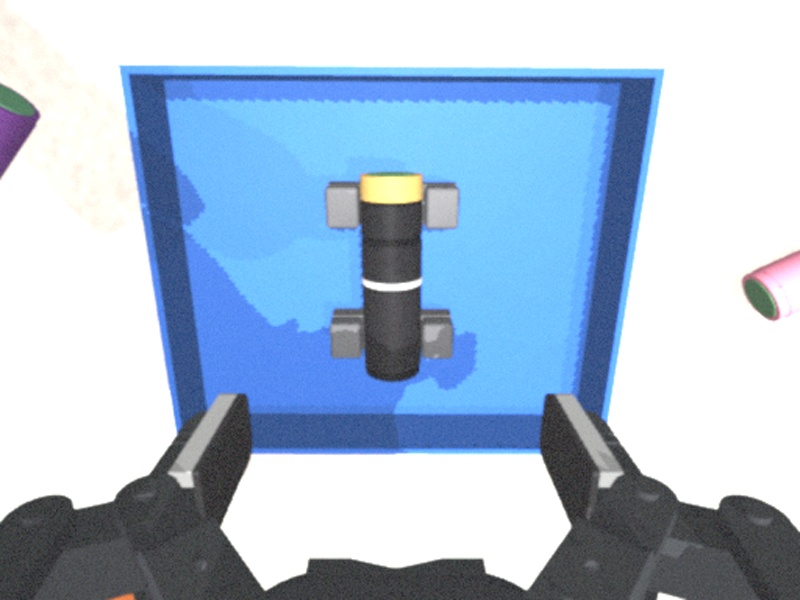

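Here the lens is vertical and centred between the fingers, with its brass end at (391,187) and the silver line at (392,284). I'll triangulate w4 against w5.

Run:
```python
from h import *
np.set_printoptions(precision=1,suppress=True)
(a,ca),(b,cb)=load("w4"),load("w5")
A=lens(a,ca,(225,135,285,240));B=lens(b,cb,(225,105,280,245));print(B)
print("mid",tri((ca,A[0]),(cb,B[0])),plane(ca,A[0],32),plane(cb,B[0],32))
print("brass",tri((ca,A[2]),(cb,B[2])),plane(cb,B[2],36))
# silhouette axis in w5: brass edges and rear edges
s=1/1.5625
f=plane(cb,(391*s,190*s),32);r=plane(cb,(392.5*s,365*s),32);print(f,r,np.degrees(np.arctan2(*(f-r)[1::-1])))
print(ctrl.read_state()["eef_pos"])
```

```text
(array([250.5, 178. ], dtype=float32), np.int32(187), array([250., 121.]), np.int32(711), (250.0, 121.0))
mid (array([ 482.9, -293. ,   36.1]), np.float64(0.5249019806692977)) [ 483.3 -294.8   32. ] [ 483.  -293.7   32. ]
brass (array([ 469.2, -247.9,   35. ]), np.float64(0.21332150323551183)) [ 468.9 -247.6   36. ]
[ 469.4 -248.6   32. ] [ 498.4 -343.6   32. ] 106.98017445776783
[ 485.  -295.4  152.8]
```

```bash
python3 -m creep '[{"dx":-0.0045,"dy":0.003,"dz":-0.12,"rx":0,"ry":0,"rz":0.001,"grip":-1},{"dx":-0.0045,"dy":0.003,"dz":-0.25,"rx":0,"ry":0,"rz":0.001,"grip":-1},{"dx":-0.0045,"dy":0.003,"dz":-0.33,"rx":0,"ry":0,"rz":0.001,"grip":-1},{"dx":-0.0045,"dy":0.003,"dz":-0.352,"rx":0,"ry":0,"rz":0.001,"grip":-1},{"dx":-0.0045,"dy":0.003,"dz":-0.352,"rx":0,"ry":0,"rz":0.001,"grip":-1}]' && python3 -m creep '[{"dx":0,"dy":0,"dz":0,"rx":0,"ry":0,"rz":0,"grip":0},{"dx":0,"dy":0,"dz":0,"rx":0,"ry":0,"rz":0,"grip":1},{"dx":0,"dy":0,"dz":0,"rx":0,"ry":0,"rz":0,"grip":1},{"dx":0,"dy":0,"dz":0,"rx":0,"ry":0,"rz":0,"grip":1},{"dx":0,"dy":0,"dz":0,"rx":0,"ry":0,"rz":0,"grip":1}]'
```

```text
clock: 7.9
eef_pos: [482.4, -294.6, 10.7]
tool_rot: [3.141, 0.001, 1.866]
force: [-0.5, -0.1, 0.7]
width: 85.3
gripper_force: 0.0
clock: 8.52
eef_pos: [482.2, -294.4, 10.6]
tool_rot: [3.14, 0.001, 1.866]
force: [-0.3, 1.2, 6.9]
width: 30.7
gripper_force: 58.8
```

```bash
python3 -m creep '[{"dx":0,"dy":0,"dz":0.03,"rx":0,"ry":0,"rz":0,"grip":1},{"dx":0,"dy":0,"dz":0.12,"rx":0,"ry":0,"rz":0,"grip":1},{"dx":0,"dy":0,"dz":0.25,"rx":0,"ry":0,"rz":0,"grip":1},{"dx":0,"dy":0,"dz":0.4,"rx":0,"ry":0,"rz":0,"grip":1},{"dx":0,"dy":0,"dz":0.42,"rx":0,"ry":0,"rz":0,"grip":1}]'
python3 - <<'E'
from h import *
np.set_printoptions(precision=2,suppress=True)
im,c=load("w1");g=cv2.cvtColor(im,cv2.COLOR_BGR2GRAY);s=1/1.5625
def edge(x0,x1,y0,y1,z,pol,ax=0):
    G=cv2.Sobel(g,cv2.CV_32F,0,1,ksize=3)*pol;pts=[]
    for x in range(int(x0*s),int(x1*s)):
        a,b=int(y0*s),int(y1*s);y=a+G[a:b,x].argmax();pts.append(plane(c,(x,y),z)[:2])
    p=np.array(pts,np.float32)
    vx,vy,px,py=cv2.fitLine(p,cv2.DIST_HUBER,0,.01,.01).ravel()
    k=vx/vy;return "yaw",-np.degrees(np.arctan(k)),"x at y=75",px+k*(75-py)
print("lamp top far edge z95",edge(392,510,325,345,95,-1)); print(edge(392,510,325,345,95,1))
for p in(1,-1): print("rail far",edge(110,350,283,305,12,p))
for p in(1,-1): print("rail near",edge(110,350,185,205,12,p))
for p in(1,-1): print("lamp near",edge(400,500,195,222,95,p))
for p in(1,-1): print("vblock near",edge(205,295,210,222,56,p))
E
```

```text
clock: 9.15
eef_pos: [483.6, -295.9, 182.3]
tool_rot: [3.136, 0.006, 1.866]
force: [-0.5, -0.2, -3.6]
width: 30.5
gripper_force: 59.7
lamp top far edge z95 ('yaw', np.float32(-1.6478283), 'x at y=75', np.float32(612.0009))
('yaw', np.float32(-1.7318122), 'x at y=75', np.float32(614.64417))
rail far ('yaw', np.float32(0.8154059), 'x at y=75', np.float32(611.07135))
rail far ('yaw', np.float32(-1.1143632), 'x at y=75', np.float32(612.77295))
rail near ('yaw', np.float32(-1.442021), 'x at y=75', np.float32(525.7923))
rail near ('yaw', np.float32(-0.4153276), 'x at y=75', np.float32(521.3932))
lamp near ('yaw', np.float32(-1.3576547), 'x at y=75', np.float32(524.83057))
lamp near ('yaw', np.float32(-0.95879203), 'x at y=75', np.float32(514.35425))
vblock near ('yaw', np.float32(-0.38312328), 'x at y=75', np.float32(536.51886))
vblock near ('yaw', np.float32(-1.5747181), 'x at y=75', np.float32(533.4044))
```

```bash
python3 -m creep '[{"dx":0.045,"dy":0.15,"dz":0.02,"rx":0,"ry":0,"rz":-0.012,"grip":1},{"dx":0.09,"dy":0.3,"dz":0.02,"rx":0,"ry":0,"rz":-0.025,"grip":1},{"dx":0.13,"dy":0.45,"dz":0.02,"rx":0,"ry":0,"rz":-0.04,"grip":1},{"dx":0.175,"dy":0.6,"dz":0.02,"rx":0,"ry":0,"rz":-0.051,"grip":1},{"dx":0.2135,"dy":0.74,"dz":0.02,"rx":0,"ry":0,"rz":-0.051,"grip":1}]'
python3 -m creep '[{"dx":0.0,"dy":0.0,"dz":0.0,"rx":0,"ry":0,"rz":0,"grip":1},{"dx":0,"dy":0,"dz":0,"rx":0,"ry":0,"rz":0,"grip":1},{"dx":0,"dy":0,"dz":0,"rx":0,"ry":0,"rz":0,"grip":1},{"dx":0,"dy":0,"dz":0,"rx":0,"ry":0,"rz":0,"grip":1},{"dx":0,"dy":0,"dz":0,"rx":0,"ry":0,"rz":0,"grip":1}]'
python3 -c "
from h import *
im=snap('w6');im=cv2.convertScaleAbs(im,alpha=1.6,beta=20);cv2.imwrite('pics/w6v.png',cv2.resize(im,(800,600),interpolation=cv2.INTER_CUBIC))"
```

```text
clock: 9.78
eef_pos: [566.6, 4.4, 184.8]
tool_rot: [-3.14, 0.0, 1.546]
force: [0.1, -0.8, -2.5]
width: 30.3
gripper_force: 59.7
clock: 10.4
eef_pos: [567.0, 0.9, 185.8]
tool_rot: [-3.142, -0.0, 1.544]
force: [-0.4, -0.6, -2.5]
width: 30.2
gripper_force: 59.7
w6 10.4 [566.95398803   0.89475199 185.78601573] [-3.14159249e+00 -6.55230258e-05  1.54411907e+00]
```

View pics/w6v.png

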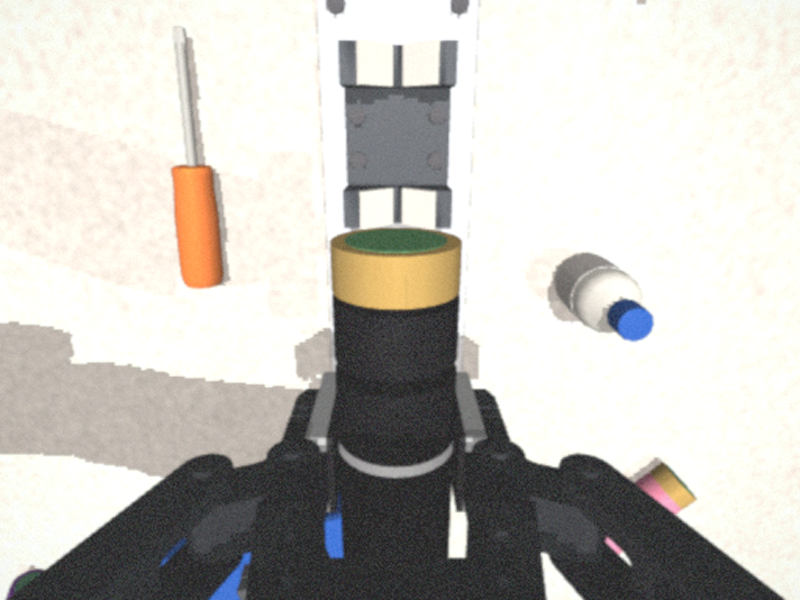

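The V-block is clear at the top of w6: its grooves are at (398,65) and (398,208). The held lens is centred in the fingers with its brass face at (396,242) towards the lamp. I'll measure the V lands by triangulating w1 against w6, and check the lens in the hand.

Run:
```python
from h import *
np.set_printoptions(precision=1,suppress=True)
(a,ca),(b,cb)=load("w1"),load("w6");s=1/1.5625
def lin(im,x0,y0,x1,y1,n):
    r=[int(v*s) for v in(x0,y0,x1,y1)];g=cv2.cvtColor(im,cv2.COLOR_BGR2GRAY)[r[1]:r[3],r[0]:r[2]]
    t,m=cv2.threshold(g,0,255,cv2.THRESH_OTSU);k,l,st,ce=cv2.connectedComponentsWithStats(m);i=st[1:,4].argmax()+1
    print(n,st[i]);return ce[i]+r[:2]
w6=[lin(b,*q) for q in((353,36,398,92,"lampnear"),(400,36,446,92,"lampfar"),(355,184,398,228,"cardnear"),(400,184,440,228,"cardfar"))]
w1=[lin(a,*q) for q in((262,234,302,256,"lampnear"),(262,259,302,294,"lampfar"),(172,234,210,256,"cardnear"),(172,259,212,294,"cardfar"))]
P=[tri((ca,p),(cb,q)) for p,q in zip(w1,w6)]
for p in P: print(p[0],p[1])
X=[plane(cb,q,48) for q in w6];print("plane48",*X)
n=(X[0]+X[2])/2;f=(X[1]+X[3])/2;l=(X[0]+X[1])/2;k=(X[2]+X[3])/2
print("centre",(n+f)/2,"yaw",np.degrees(np.arctan2(-(l-k)[0],(l-k)[1])),"sep",np.linalg.norm(l-k))
# lens front face: intersect y plane
o,d=ray(cb,(396.5*s,242*s));
for y in(54,56,58): print(o+d*(y-o[1])/d[1])
# silver line bottom (arc lowest point, top of barrel) 
o,d=ray(cb,(397*s,467*s));
for y in(-1,1,3): print(o+d*(y-o[1])/d[1])
```

```text
lampnear [  0   0  29  32 779]
lampfar [  0   0  29  32 757]
cardnear [  3   3  24  25 522]
cardfar [  0   3  23  25 520]
lampnear [  2   3  20  11 187]
lampfar [  0   2  22  21 304]
cardnear [  0   0  22  14 239]
cardfar [  0   0  23  17 336]
[558.9 112.6  53.8] 0.9075759812165912
[581.7 111.9  58.6] 0.49762560079575574
[557.2  39.9  56. ] 0.9318958631566392
[579.1  39.   55.6] 1.2844519434931214
plane48 [559.4 113.8  48. ] [582.6 113.3  48. ] [557.5  39.3  48. ] [580.3  38.7  48. ]
centre [570.   76.3  48. ] yaw -1.612843968812736 sep 74.56524609891551
[568.5  54.  199.2]
[568.6  56.  208. ]
[568.6  58.  216.8]
[567.2  -1.  218.3]
[567.2   1.  220.9]
[567.3   3.  223.5]
```

```bash
python3 -m creep '[{"dx":0.004,"dy":0.1,"dz":0.0,"rx":0,"ry":0,"rz":0,"grip":1},{"dx":0.007,"dy":0.185,"dz":0,"rx":0,"ry":0,"rz":0,"grip":1},{"dx":0.007,"dy":0.185,"dz":-0.1,"rx":0,"ry":0,"rz":0,"grip":1},{"dx":0.007,"dy":0.185,"dz":-0.2,"rx":0,"ry":0,"rz":0,"grip":1},{"dx":0.007,"dy":0.185,"dz":-0.27,"rx":0,"ry":0,"rz":0,"grip":1}]'
python3 -m creep '[{"dx":0.0,"dy":0.0,"dz":-0.02,"rx":0,"ry":0,"rz":0,"grip":1},{"dx":0,"dy":0,"dz":-0.035,"rx":0,"ry":0,"rz":0,"grip":1},{"dx":0,"dy":0,"dz":-0.035,"rx":0,"ry":0,"rz":0,"grip":1},{"dx":0,"dy":0,"dz":-0.035,"rx":0,"ry":0,"rz":0,"grip":1},{"dx":0,"dy":0,"dz":-0.035,"rx":0,"ry":0,"rz":0,"grip":1}]'
python3 - <<'E'
from h import *
im=snap('w7');s=ctrl.read_state();print(s['force'],s['torque'])
a=cv2.convertScaleAbs(im,alpha=1.5,beta=20)
t=get_image('side')[:,:,::-1];q=get_image('top')[:,:,::-1]
o=np.zeros((600,800,3),np.uint8);o[:384,:512]=a
o[:280,512:]=cv2.resize(cv2.convertScaleAbs(t[170:310,150:294],alpha=1.5,beta=15),(288,280),interpolation=cv2.INTER_CUBIC)
o[384:,:800]=cv2.resize(cv2.convertScaleAbs(q[130:184,130:330],alpha=1.5,beta=15),(800,216),interpolation=cv2.INTER_CUBIC)
cv2.imwrite('pics/c7.png',o)
E
```

```text
clock: 11.08
eef_pos: [569.3, 75.9, 76.1]
tool_rot: [-3.14, 0.0, 1.546]
force: [0.5, -0.1, -2.8]
width: 30.5
gripper_force: 59.8
clock: 11.7
eef_pos: [570.4, 75.9, 64.4]
tool_rot: [3.14, -0.0, 1.546]
force: [-0.9, -0.1, -2.1]
width: 31.1
gripper_force: 59.8
w7 11.7 [570.37113355  75.91167836  64.41106882] [ 3.14033720e+00 -3.41097591e-04  1.54589787e+00]
[ 0.257435    0.44524642 -1.93624321] [-0.01363158  0.03746404  0.04952422]
```

View pics/c7.png

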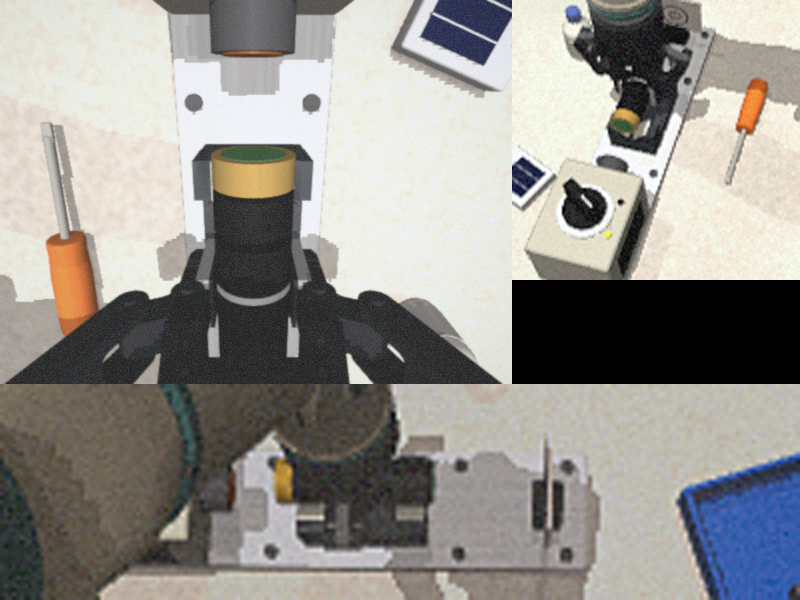

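The composite shows the knob's white line pointing at the yellow dot, so the lamp is on. The barrel sits centred over the V: its edges are at x 212–295, and the block's are at 193–313. I'll check the position along y from the front face (253,155) against the block's front edge (row 146).

Run:
```python
from h import *
np.set_printoptions(precision=1,suppress=True)
im,c=load("w7");g=cv2.cvtColor(im,cv2.COLOR_BGR2GRAY).astype(float)
col=g[130:165,200:210].mean(1);print(np.round(col).astype(int))
G=np.diff(col);r=131+G[:25].argmin();print("block front row",r,plane(c,(205,r-.5),56))
B=blob(im,(12,80,60),(35,255,255),(200,130,305,205))[0];print(B[0],B[2].min(0),B[2].max(0))
z=64.4+21.4
for row in(154,155,156): print("front face",plane(c,(253.5,row),z))
# block sides
row=g[150:160,185:325].mean(0);d=np.diff(row);l=185+d[:30].argmin();rr=185+110+d[110:].argmax();print("sides",l,rr,plane(c,(l+.5,155),56),plane(c,(rr+.5,155),56))
le,re=B[2][:,0].min(),B[2][:,0].max();print("lens edges",plane(c,(le,170),z),plane(c,(re,170),z))
```

```text
[148 148 148 148 147 147 148 148 147 149 148 147 147 138 109  85  73  64
  55  41  29  26  28  23  28  26  24  26  25  26  35  45  48  47  49]
block front row 144 [549.1 130.1  56. ]
[253.1 176.6] [211. 149.] [295. 198.]
front face [571.7 131.2  85.8]
front face [571.7 130.8  85.8]
front face [571.7 130.4  85.8]
sides 197 309 [545.2 124.7  56. ] [598.2 123.3  56. ]
lens edges [555.2 125.3  85.8] [587.6 124.5  85.8]
```

The position is within about 0.5 mm in both x and y, so I'll descend gently.

```bash
python3 -m creep '[{"dx":0,"dy":0,"dz":-0.012,"rx":0,"ry":0,"rz":0,"grip":1},{"dx":0,"dy":0,"dz":-0.024,"rx":0,"ry":0,"rz":0,"grip":1},{"dx":0,"dy":0,"dz":-0.034,"rx":0,"ry":0,"rz":0,"grip":1},{"dx":0,"dy":0,"dz":-0.041,"rx":0,"ry":0,"rz":0,"grip":1},{"dx":0,"dy":0,"dz":-0.045,"rx":0,"ry":0,"rz":0,"grip":1}]'
python3 -m creep '[{"dx":0,"dy":0,"dz":-0.001,"rx":0,"ry":0,"rz":0,"grip":1},{"dx":0,"dy":0,"dz":-0.002,"rx":0,"ry":0,"rz":0,"grip":1},{"dx":0,"dy":0,"dz":-0.003,"rx":0,"ry":0,"rz":0,"grip":1},{"dx":0,"dy":0,"dz":-0.004,"rx":0,"ry":0,"rz":0,"grip":1},{"dx":0,"dy":0,"dz":-0.005,"rx":0,"ry":0,"rz":0,"grip":1}]'
```

```text
clock: 12.48
eef_pos: [569.8, 75.8, 45.4]
tool_rot: [-3.141, 0.0, 1.546]
force: [-0.2, -0.4, -1.5]
width: 30.5
gripper_force: 59.8
clock: 13.1
eef_pos: [569.9, 75.8, 43.7]
tool_rot: [3.142, -0.0, 1.546]
force: [0.2, 0.0, -1.9]
width: 30.1
gripper_force: 59.8
```

```bash
python3 -m creep '[{"dx":0,"dy":0,"dz":-0.001,"rx":0,"ry":0,"rz":0,"grip":1},{"dx":0,"dy":0,"dz":-0.002,"rx":0,"ry":0,"rz":0,"grip":1},{"dx":0,"dy":0,"dz":-0.003,"rx":0,"ry":0,"rz":0,"grip":1},{"dx":0,"dy":0,"dz":-0.003,"rx":0,"ry":0,"rz":0,"grip":1},{"dx":0,"dy":0,"dz":-0.003,"rx":0,"ry":0,"rz":0,"grip":1}]'; python3 -c "
from h import *
s=ctrl.read_state();print(s['force'],s['torque'],s['eef_pos'])"
```

```text
clock: 13.72
eef_pos: [570.0, 75.8, 42.7]
tool_rot: [3.141, -0.0, 1.546]
force: [-1.4, -0.2, 1.7]
width: 30.7
gripper_force: 59.9
[-1.36290721 -0.21939265  1.72863833] [ 0.05948962  0.22341761 -0.11791824] [569.97228842  75.79050437  42.71979276]
```

```bash
python3 -m creep '[{"dx":-0.0003,"dy":0,"dz":-0.0005,"rx":0,"ry":0,"rz":0,"grip":1},{"dx":-0.0005,"dy":0,"dz":-0.001,"rx":0,"ry":0,"rz":0,"grip":1},{"dx":-0.0005,"dy":0,"dz":-0.001,"rx":0,"ry":0,"rz":0,"grip":1},{"dx":-0.0005,"dy":0,"dz":-0.001,"rx":0,"ry":0,"rz":0,"grip":1},{"dx":-0.0005,"dy":0,"dz":-0.001,"rx":0,"ry":0,"rz":0,"grip":1}]'; python3 -c "
from h import *
s=ctrl.read_state();print(s['force'],s['torque'],s['eef_pos'])"
```

```text
clock: 14.35
eef_pos: [570.0, 75.8, 42.7]
tool_rot: [3.141, -0.0, 1.546]
force: [-1.8, 1.1, 6.1]
width: 30.3
gripper_force: 60.3
[-1.79874158  1.05988621  6.1110117 ] [ 0.0497666   0.33068214 -0.10911317] [570.01138265  75.824919    42.66603897]
```

```bash
python3 -m creep '[{"dx":-0.0005,"dy":0,"dz":-0.0005,"rx":0,"ry":0,"rz":0,"grip":1},{"dx":-0.0007,"dy":0,"dz":-0.0005,"rx":0,"ry":0,"rz":0,"grip":1},{"dx":-0.0007,"dy":0,"dz":-0.0005,"rx":0,"ry":0,"rz":0,"grip":1},{"dx":-0.0007,"dy":0,"dz":-0.0005,"rx":0,"ry":0,"rz":0,"grip":1},{"dx":-0.0007,"dy":0,"dz":-0.0005,"rx":0,"ry":0,"rz":0,"grip":1}]'; python3 -c "
from h import *
f=[]
for i in range(5):
    s=ctrl.read_state();f.append(np.r_[s['force'],s['torque']]);im=get_image('wrist')[:,:,::-1].copy()
print(np.mean(f,0),np.std(f,0),s['eef_pos'])
cv2.imwrite('pics/w8.png',im);pickle.dump(get_calibration('wrist'),open('pics/w8.pkl','wb'))"
```

```text
clock: 14.98
eef_pos: [570.0, 75.8, 42.6]
tool_rot: [3.14, -0.0, 1.546]
force: [-2.2, 0.3, 6.5]
width: 30.4
gripper_force: 60.4
[-1.38619084  0.21790678  6.69746839  0.06522399  0.27055823 -0.09207388] [0.87706115 0.31460948 0.33768296 0.01382722 0.03498928 0.02226728] [570.00287708  75.80801584  42.64530708]
```

```bash
python3 -m creep '[{"dx":-0.0002,"dy":0,"dz":-0.0003,"rx":0,"ry":0,"rz":0,"grip":1},{"dx":-0.0003,"dy":0,"dz":-0.0005,"rx":0,"ry":0,"rz":0,"grip":1},{"dx":-0.0003,"dy":0,"dz":-0.0005,"rx":0,"ry":0,"rz":0,"grip":1},{"dx":-0.0003,"dy":0,"dz":-0.0005,"rx":0,"ry":0,"rz":0,"grip":1},{"dx":-0.0003,"dy":0,"dz":-0.0005,"rx":0,"ry":0,"rz":0,"grip":1}]'; python3 -c "
from h import *
f=[]
for i in range(8):
    s=ctrl.read_state();f.append(np.r_[s['force'],s['torque']]);im=get_image('wrist')[:,:,::-1].copy()
print(np.mean(f,0).round(2),np.std(f,0).round(2),s['eef_pos'],s['width'],s['clock'])
cv2.imwrite('pics/w8.png',im)
t=get_image('side')[:,:,::-1];q=get_image('top')[:,:,::-1];a=cv2.convertScaleAbs(im,alpha=1.5,beta=20)
o=np.zeros((600,800,3),np.uint8);o[:384,:512]=a
o[:280,512:]=cv2.resize(cv2.convertScaleAbs(t[170:310,150:294],alpha=1.5,beta=15),(288,280),interpolation=cv2.INTER_CUBIC)
o[384:]=cv2.resize(cv2.convertScaleAbs(q[130:184,130:330],alpha=1.5,beta=15),(800,216),interpolation=cv2.INTER_CUBIC)
cv2.imwrite('pics/c8.png',o)"
```

```text
clock: 15.85
eef_pos: [570.0, 75.8, 42.6]
tool_rot: [3.14, -0.001, 1.546]
force: [-1.8, -0.0, 8.2]
width: 30.5
gripper_force: 60.5
[-1.59  0.38  8.35  0.06  0.33 -0.08] [0.41 0.4  0.37 0.03 0.02 0.02] [569.99765125  75.82883885  42.62751544] 30.52182571063836 16.2
```

View pics/c8.png

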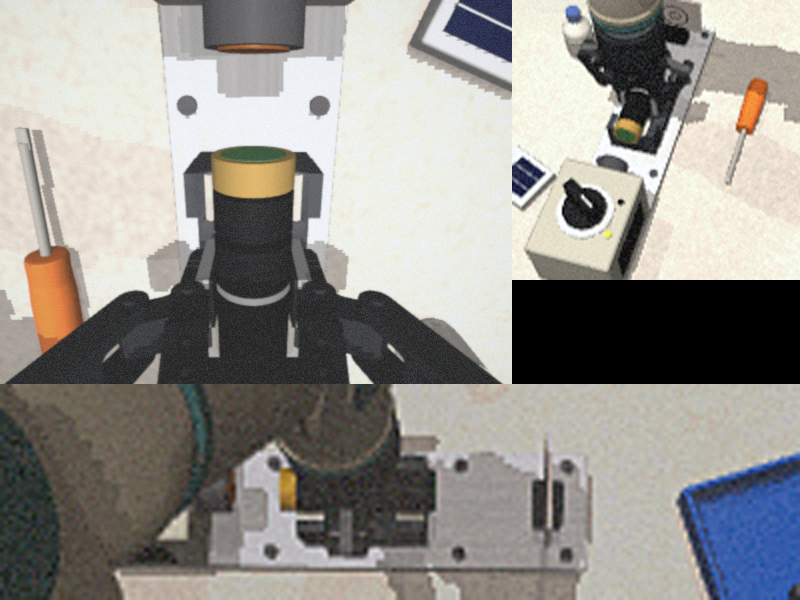

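The final view shows the barrel seated level between both white liners with its brass end (253,170) facing the lamp, and the knob still pointing at the yellow dot. The barrel's axis is at 42.6 + 21.4 = 64 mm, which is the fully seated height. The push is about 10 N, with only about 1.6 N sideways, so both flanks are loaded. I'm handing the job in.

```bash
python3 -c "
from cell import ctrl
print(ctrl.finish_job())"
```

```text
the job is handed in; nothing more can be done
None
```

Job handed in after about 16 s: the lamp is on, and the barrel is gripped and seated midway along the V, brass end towards the lamp, pressed down with about 10 N onto both flanks; the bottle, reference cell and screwdriver were not touched.

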